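# Swing the dosing arm over the blue beaker and open the feed tap

## Robot

A 6-joint arm with a two-finger parallel gripper is mounted at the origin on the work surface. World frame = base frame: x ahead of the robot, y to its left, z up, the work surface at z = 0. Lengths are in m, angles in degrees, forces in N, time in s.
With the tool pointing down it reaches from about 0.275 to 0.75 m from the base axis. Payload 10.2 kg.
Tool frame: the origin (TCP) lies on the front face of the gripper's body, between the roots of the fingers; the fingertips stand 64 mm ahead of it and the grasp point (between the pads) lies 45 mm ahead of it (ctrl.nose_length is the distance from the TCP to the fingertips, in m); x points along the fingers, z is the direction in which the jaws open and shut, and the axes are right-handed (so a half turn about x gives the same grasp; the last joint's range is limited). The gripper opens to 88 mm and grips with 3 to 60 N. Pads are 18 mm wide; open, the fingers measure 123 mm over their backs; the gripper's body (75 mm by 187 mm) begins 45 mm behind the grasp point.
Start: joints at [53.95, 17.928, 85.812, -0, 76.261, -12.8], TCP at [0.207, 0.482, 0.303] pointing down, gripper open.
Joint ranges: [-168.41, 168.41], [-55.51, 124.54], [10.69, 146.95], [-70.63, 250.63], [1, 178], [-165.06, 165.06]. Speed limits (degrees/s): [136.94, 136.94, 172.46, 180, 180, 180].

## Interface

Orientations are given as [roll, pitch, yaw] about the fixed x, y, z axes, in that order (R = Rz(yaw) Ry(pitch) Rx(roll)).
In Python, from bench import ctrl gives the robot as it stands.
- The arm moves only by the tool drive_tool, never from a script. Its argument "moves" is a list of rows, each a list of 2 entries, a list of its own where there are three numbers: the shift along the tool's x, y, z in cm, then the turn about the tool's x in rad. A call has 1 to 5 rows; each row shifts and turns the pose as measured when the row begins, along the tool's axes as they then stand; what a row does not reach is not made up. A row lasts 1/8 s, in which the tool goes at most 62.5 mm and 10.7 degrees, less where a joint would pass 70% of its speed; a pose out of reach is approached as far as the arm can. A call is refused whole if a number of a shift passes 6.25 or a number of a turn 0.188, either way. A call with a gripper value outside its range is refused whole. "gripper" is the finger opening in cm, from 0 to 8.81, set as the call begins (left out, the last holds). The fingers move at their own pace and stop on an object; "grip_force" is the grip in N (left out, the last holds). Time passes only in rows, so rows that do not move let the fingers close. It gives the time, the measured TCP pose, the force and the opening at its end, in the units of the state.
- ctrl.get_state(): the state, without advancing time (a new reading comes with each control period).
- ctrl.capture(name): name is "side" or "top"; returns a dict with "img" (420x560x3 uint8, red, green, blue), "z_map" (420x560 float32, m along the optical axis (not along the pixel's ray), 0 where there is no reading), "fx", "fy", "cx", "cy" (pixels), "dist" ([k1, k2, p1, p2, k3] as OpenCV has them; the pictures are not rectified), "R" (3x3) and "t" (3): a world point X has camera coordinates R X + t. Camera axes: x right, y down, z forward; pixel columns grow to the right and rows downward; lengths in m; the calibration is good to about 2 mm. A picture is of the moment at which its call begins.
- ctrl.close_job(): hands the job in, once; it reports no verdict.
The state is a dict: "t": time; "q": joint angles; "joint_vel": joint speeds; "tau": joint torques, N m; "position": TCP position; "tcp_rot": TCP orientation; "contact_force": force on the tool from outside, world axes, zero at the start; "wrist_torque": the same for the moment, N m; "opening": finger opening in m.
Only numpy, scipy, OpenCV 4.12 (cv2) and the standard library are available. Lean on these libraries where they do the work, as an engineer would, in place of code of your own. Each camera call takes 0.05 s, during which the arm holds its last target.

## Task

Get the dispenser ready to fill the blue beaker: gently push its swing arm round until the nozzle hangs over the middle of the blue beaker, and then, just as gently, push the red lever of the feed tap round until the tap is fully open. Push with a fingertip: nothing needs grasping or lifting. Leave the beakers and everything else on the bench standing where they are.

Things in the scene. Friction and masses are not known exactly. Their poses are not given: they have to be found in the camera images.
- dispenser: cream box-shaped dosing dispenser, fixed to the bench. Its origin lies on the bench plane directly under the pivot of the swing arm, z up, local -x is its front. In its frame the box spans x -50 to +140, y -100 to +100, up to z 138 mm; on it a round turret of radius 32 rises at the origin to z 182. The three beakers stand in an arc before the front, each with its centre about 180 mm (within 10) from the pivot axis.
- swing_pivot (a point): point on the vertical pivot axis of the swing arm, at the mid-height of the arm bar (190 mm above the bench)
- dosing_arm (a joint): angle of the swing arm in rad about the upright pivot: 0 = the arm points along the dispenser's local -x; positive = counter-clockwise seen from above (towards the dispenser's local -y). At value a the nozzle lies at local (-180 cos a, -180 sin a) mm. Stops at -1.25 and +1.25. Stiff pivot: it stays where it is left; about 1 to 2 N at 120 mm from the pivot moves it.
- nozzle (a point): lower end of the steel nozzle that hangs from the outer end of the swing arm, 180 mm from the pivot axis and 124 mm above the bench. The arm is a level aluminium bar 18 wide and 18 high, its underside 181 and its top 199 mm above the bench, reaching from the hub (radius 24, top 204 mm) to 187 mm from the axis; the nozzle is 12 thick, with an orange cap (22 across, top at 204 mm) above it. Nothing stands above the arm and under it there is only air and the beakers (95 tall).
- blue_beaker: open cylindrical beaker, 95 tall, mouth 76 across, loose (about 150 g); origin at the centre of its underside, z up. Blue plastic: the one to be filled.
- white_beaker: open cylindrical beaker, 95 tall, mouth 76 across, loose (about 150 g); origin at the centre of its underside, z up. White plastic, not to be filled.
- steel_beaker: open cylindrical beaker, 95 tall, mouth 76 across, loose (about 150 g); origin at the centre of its underside, z up. Grey bare steel, not to be filled.
- tap: quarter-turn feed tap, fixed: grey foot 90 x 80 x 12, brass body and a pipe along local y (from -65 to +126) whose axis is 55 above the bench (pipe radius 10, brass body radius 19 for local y -35 to +35). Origin on the bench under the lever's pivot, z up.
- lever_pivot (a point): point on the vertical pivot axis of the tap lever, at the lever's mid-height (102 mm above the bench)
- tap_lever (a joint): angle of the red tap lever in rad, growing clockwise seen from above: 0 = closed, lever points along the tap's local -x (across the pipe); 1.571 = fully open, against its stop, lever points along local +y (in line with the pipe). Stiff: stays where it is left; about 1 to 2 N at 80 mm from the pivot moves it.
- lever_tip (a point): outer end of the red lever, 105 mm from its pivot. The lever is a level bar 16 wide and 16 high, underside 94 and top 110 mm above the bench, with nothing above it.
- amber_bottle: amber glass bottle, 60 across, 150 tall, loose bystander; origin at the centre of its underside
- sample_jar: glass jar with white lid, 64 across, 80 tall, loose bystander; origin at the centre of its underside
- spatula: spatula with wooden handle and steel blade, about 200 long, lying on the bench, loose bystander; origin roughly under its middle, x along its length
- stopper: brick-red rubber stopper, 36 across, 30 tall, loose bystander; origin at the centre of its underside
- weigh_dish: shallow white dish, 90 across, 22 tall, loose bystander; origin at the centre of its underside
Not all that is in view belongs to the job. What is shaped like the tap but pink is not meant. Of the things that look like the blue_beaker, take the one that is farthest from the robot's base at the start.

How it is judged (in metres and radians):
On the way, in this order (a step that is already met when the one before it is completed fails the run):
1. the nozzle hangs over the middle of the blue beaker (within 18 mm) and rests there, the tap not yet opened (horizontal distance between nozzle and blue_beaker below 0.018 m and velocity of joint dosing_arm between -0.05 and 0.05 rad/s and value of joint tap_lever below 0.6 rad), for 0.2 s.
2. the tap is fully open (value of joint tap_lever above 1.42 rad), for 0.2 s.
At the end, for the whole second after the job is handed in: The nozzle is at rest within 18 mm (horizontally) of the blue beaker's centre line, the tap lever is within 0.15 rad of its open stop, and the beakers stand upright and still (horizontal distance between nozzle and blue_beaker below 0.018 m and velocity of joint dosing_arm between -0.05 and 0.05 rad/s and value of joint tap_lever above 1.42 rad and angle between each of blue_beaker, white_beaker, steel_beaker's own z axis and vertical below 0.1 rad and linear speed of each of blue_beaker, white_beaker, steel_beaker below 0.02 m/s); the robot touches nothing.
It fails at once if a beaker is pushed (20 mm), lifted or tipped (distance of any of blue_beaker, white_beaker, steel_beaker from where it was at the start of the episode above 0.02 m or height (world z) of any of blue_beaker, white_beaker, steel_beaker above 0.012 m or angle between any of blue_beaker, white_beaker, steel_beaker's own z axis and vertical above 0.3 rad).
It fails at once if another loose thing on the bench is shifted or lifted (30 mm) (distance of any of amber_bottle, sample_jar, spatula, stopper, weigh_dish from where it was at the start of the episode above 0.03 m).
It fails at once if the swing arm is squeezed or forced (over 25 N) instead of gently pushed (contact force between the fingers and dosing_arm above 25 N).
It fails at once if the tap lever is squeezed or forced (over 40 N) (contact force between the fingers and tap_lever above 40 N).
It fails at once if the tap is opened (past 0.8 rad) while the nozzle is not over the blue beaker (value of joint tap_lever above 0.8 rad and horizontal distance between nozzle and blue_beaker above 0.025 m).
It also fails if it takes over 61 s, if anything falls off the work surface, if the arm or the gripper's body presses on something with over 40 N, if the wrist force passes 120 N, or if a joint passes its speed limit or range.

## Working session

There is one attempt and no reset: what is moved stays moved. The work goes in short steps, Python scripts to look and compute and a tool call to move; the robot and the scene stay as the last step left them, time stands still between calls to the robot, and variables do not carry over. Pictures are saved under pics/ and viewed, and the job is handed in when it is done.

Besides the shell and the picture viewer there is one more tool, called after "Emit:" in YAML: its name, and indented under it one key for each argument. drive_tool: Moves the arm, as the interface text tells. Its arguments: {"type":"object","properties":{"moves":{"type":"array"},"gripper":{"type":"number"},"grip_force":{"type":"number"}},"required":["moves"]}

```bash
mkdir -p pics; cat > h.py <<'E'
from bench import ctrl
import numpy as np, cv2
def cap(n,tag):
    c=ctrl.capture(n); cv2.imwrite(f'pics/{tag}.png',c['img'][:,:,::-1]); np.savez(f'{tag}.npz',**c); return c
def K(c): return np.array([[c['fx'],0,c['cx']],[0,c['fy'],c['cy']],[0,0,1]],float)
def ray(c,px):
    p=cv2.undistortPoints(np.array(px,float).reshape(-1,1,2),K(c),np.array(c['dist'],float)).reshape(-1,2)
    d=np.c_[p,np.ones(len(p))]@c['R']   # R^T d
    o=-c['R'].T@c['t']; return o,d
def onplane(c,px,z):
    o,d=ray(c,px); return o+d*((z-o[2])/d[:,2:])
def world(c):
    h,w=c['z_map'].shape; u,v=np.meshgrid(np.arange(w),np.arange(h))
    o,d=ray(c,np.c_[u.ravel(),v.ravel()]); P=o+d*c['z_map'].reshape(-1,1)
    return P.reshape(h,w,3)
def proj(c,X):
    return cv2.projectPoints(np.array(X,float).reshape(-1,1,3),cv2.Rodrigues(c['R'])[0],np.array(c['t'],float),K(c),np.array(c['dist'],float))[0].reshape(-1,2)
E
python3 - <<'E'
from h import *
for n in('side','top'):
    c=cap(n,n+'0'); print(n,-c['R'].T@c['t'])
s=ctrl.get_state();print(s)
E
```

```text
side [-0.07033092 -0.71658267  1.07741086]
top [ 0.29973764 -0.04273808  1.36091563]
{'t': 0.1, 'q': array([ 5.39493489e+01,  1.79552107e+01,  8.58463399e+01, -6.28849812e-04,
        7.62583611e+01, -1.28016299e+01]), 'joint_vel': array([ 0.05689506, -0.0055172 , -0.07521841, -0.06161495,  0.01542686,
        0.11488786]), 'tau': array([ 3.77199525e-03, -4.02817726e+01, -2.52642006e+01,  6.96077384e-02,
        3.42935161e-02, -8.31929879e-05]), 'position': array([0.20718452, 0.4822532 , 0.30224922]), 'tcp_rot': array([ 167.78237874,   89.94008517, -125.46649281]), 'contact_force': array([ 0.49190002, -0.33408086,  0.16327831]), 'wrist_torque': array([ 0.06439805, -0.01851814, -0.02852126]), 'opening': 0.08777644524867834}
```

View pics/side0.png

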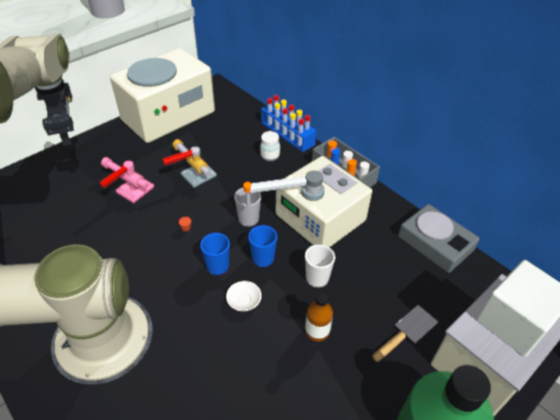

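View pics/top0.png

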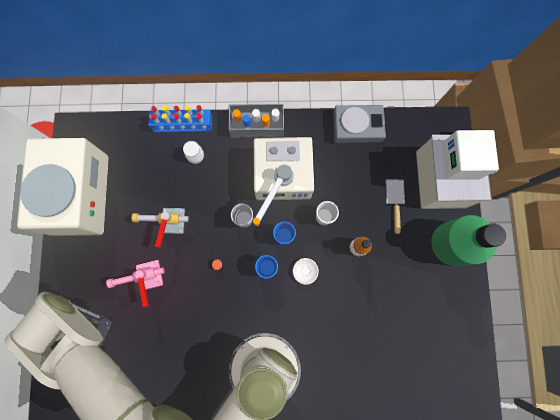

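The side view shows the arm bar from the turret (314,182) to the orange cap (248,187), next to the steel beaker. There are two blue beakers, at side (215,253) / top (266,267) and side (263,245) / top (285,233). The one at top (285,233) is farther from the base at top (265,375) and lies on the arc before the dispenser, so it is the one meant. The real tap is brass and grey at top (170,220); the pink one at top (147,275) is a decoy. Next I'll measure both and check in an enlarged crop.

```bash
cat > m.py <<'E'
from h import *
T=dict(np.load('top0.npz'));S=dict(np.load('side0.npz'))
for k in T:
    if T[k].ndim==0: T[k]=float(T[k]);S[k]=float(S[k])
np.set_printoptions(precision=4,suppress=True)
im=T['img'];hsv=cv2.cvtColor(im,cv2.COLOR_RGB2HSV);W=world(T)
def comps(mask,mn=20):
    n,l,st,ce=cv2.connectedComponentsWithStats(mask.astype(np.uint8))
    return [(l==i) for i in range(1,n) if st[i,4]>=mn]
def rep(name,m):
    ys,xs=np.nonzero(m);P=W[m];P=P[np.abs(P).sum(1)>0]
    print(name,'px',xs.mean().round(1),ys.mean().round(1),len(xs),'med',np.median(P,0),'z95',np.percentile(P[:,2],95))
H,Sa,V=[hsv[:,:,i].astype(int) for i in range(3)]
yy,xx=np.mgrid[:420,:560]
for m in comps((H>105)&(H<125)&(Sa>150)&(V>60)&(yy>200)): 
    rep('blue',m)
    # rim: points near z 0.095
    r=m&(abs(W[:,:,2]-.095)<.012); P=W[r][:,:2]
    cnt=cv2.findContours(m.astype(np.uint8),0,cv2.CHAIN_APPROX_NONE)[0][0]
    rim=P
    (c,rad)=cv2.minEnclosingCircle(rim.astype(np.float32)); print('   rim circle',np.array(c),rad,len(P),'dist',np.hypot(*c))
for m in comps(((H<4)|(H>176))&(Sa>200)&(V>100)&(yy>200)&(xx<250)): rep('red',m); 
for m in comps((H>5)&(H<20)&(Sa>180)&(V>150)&(yy>180)): rep('orange',m)
# bar & hub via height
Z=W[:,:,2]
for lo,hi in((.186,.215),):
    for m in comps((Z>lo)&(Z<hi)&(xx>240)&(xx<310)&(yy>150)&(yy<240)): rep('z190+',m); P=W[m]; print(P.min(0),P.max(0))
for n,(u,v) in dict(steel=(242,215),white=(327,212)).items():
    r=(abs(Z-.095)<.01)&(np.hypot(xx-u,yy-v)<16); c,rad=cv2.minEnclosingCircle(W[r][:,:2].astype(np.float32)); print(n,c,rad)
# dispenser box top
r=(abs(Z-.138)<.008)&(xx>240)&(xx<330)&(yy>120)&(yy<215)
print('box',cv2.minAreaRect(W[r][:,:2].astype(np.float32)),len(W[r]))
c1=cv2.resize(im[190:300,100:340],None,fx=3.3,fy=3.3,interpolation=cv2.INTER_CUBIC);cv2.imwrite('pics/crop1.png',c1[:,:,::-1])
E
python3 m.py
```

```text
blue px 283.9 232.3 409 med [ 0.4653 -0.076   0.0163] z95 0.09546152766690658
   rim circle [ 0.4591 -0.0745] 0.03756462410092354 90 dist 0.46505804842981135
blue px 265.9 266.3 428 med [ 0.3477 -0.0108  0.0105] z95 0.09556120710201584
   rim circle [ 0.3466 -0.013 ] 0.037768568843603134 96 dist 0.34680884443249815
red px 160.4 233.3 133 med [0.4561 0.336  0.1089] z95 0.11245603694701156
red px 142.6 292.5 144 med [0.2661 0.3868 0.108 ] z95 0.11268050317832848
orange px 367.6 249.5 24 med [ 0.3946 -0.3498  0.1022] z95 0.10928876154069124
z190+ px 273.3 190.1 504 med [ 0.5847 -0.0459  0.2   ] z95 0.20592668272005804
[ 0.4723 -0.0976  0.1862] [0.6605 0.0232 0.2104]
steel (0.5220048427581787, 0.06793934106826782) 0.03782903403043747
white (0.5265240669250488, -0.22199629247188568) 0.03793702274560928
box ((0.6816260814666748, -0.07576251775026321), (0.19771063327789307, 0.18777045607566833), 89.7538070678711) 2687
```

```bash
ls pics
```

```text
crop1.png
side0.png
top0.png
```

View pics/crop1.png

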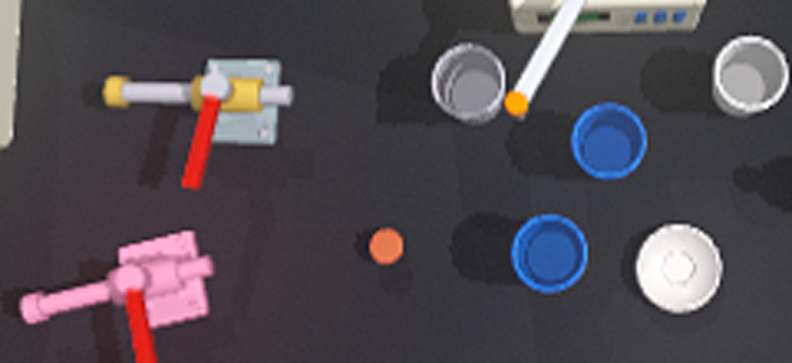

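```bash
cat >> m.py <<'E'
print('-----')
m=(Z>.186)&(Z<.2)&(xx>240)&(xx<310)&(yy>150)&(yy<240)
hub=(Z>.2005)&(Z<.212)&(xx>265)&(xx<310)&(yy>150)&(yy<190); P=W[hub]; print('hub',cv2.minEnclosingCircle(P[:,:2].astype(np.float32)),np.median(P,0))
cp=(Z>.195)&(Z<.212)&(xx>240)&(xx<265)&(yy>210)&(yy<230)&(H<25)&(Sa>150);print('cap',np.median(W[cp],0),cp.sum(),cv2.minEnclosingCircle(W[cp][:,:2].astype(np.float32)))
bar=(Z>.19)&(Z<.212)&(xx>262)&(xx<275)&(yy>183)&(yy<220);P=W[bar];print('bar',cv2.fitLine(P[:,:2].astype(np.float32),cv2.DIST_L2,0,.01,.01).ravel())
for nm,(a,b,c_,d) in dict(tap=(150,170,200,260),pink=(130,160,270,310)).items():
    r=((H<4)|(H>176))&(Sa>180)&(V>80)&(xx>a)&(xx<b+8)&(yy>c_)&(yy<d)&(abs(Z-.108)<.008)
    P=W[r]; print(nm,cv2.minAreaRect(P[:,:2].astype(np.float32)),cv2.fitLine(P[:,:2].astype(np.float32),cv2.DIST_L2,0,.01,.01).ravel())
pipe=(Z>.045)&(Z<.08)&(xx>130)&(xx<190)&(yy>205)&(yy<232)&(H>12)&(H<30)&(Sa>80)
P=W[pipe];print('pipe',cv2.fitLine(P[:,:2].astype(np.float32),cv2.DIST_L2,0,.01,.01).ravel(),P.min(0),P.max(0))
foot=(Z>.005)&(Z<.018)&(xx>150)&(xx<190)&(yy>200)&(yy<240);print('foot',cv2.minAreaRect(W[foot][:,:2].astype(np.float32)))
E
python3 m.py | sed -n '/-----/,$p'
```

```text
-----
hub ((0.6187834739685059, -0.06401529908180237), 0.04499959573149681) [ 0.6375 -0.0723  0.2036]
cap [0.4802 0.0138 0.2028] 36 ((0.48138487339019775, 0.014033526182174683), 0.010239947587251663)
bar [ 0.9096 -0.4154  0.5506 -0.0252]
tap ((0.45954790711402893, 0.3365194797515869), (0.015126574784517288, 0.08890625834465027), 78.12847900390625) [ 0.9755 -0.2199  0.4581  0.3358]
pink ((0.26816630363464355, 0.38713109493255615), (0.09208440035581589, 0.014467776753008366), 12.805789947509766) [0.9751 0.2219 0.2682 0.3866]
pipe [0.0582 0.9983 0.5158 0.3502] [0.4989 0.2887 0.0456] [0.5362 0.4521 0.0795]
foot ((0.5210064053535461, 0.3301961421966553), (0.13022220134735107, 0.13415533304214478), 85.65678405761719)
```

The crop confirms the plain brass/grey tap (crop (215,90), lever tip at (190,185)) and the blue beaker at crop (609,140), the far one. Checks against the given sizes:
- Beaker rims are at z 95 mm with radius 37.7 mm.
- Beaker distances from the pivot at about (0.637,-0.075) are 178, 183 and 184 mm.
- Cap height is 203 mm.

Next I'll work out the tool axes and the start pose.

```bash
cat >> h.py <<'E'
from scipy.spatial.transform import Rotation as Ro
def tool():
    s=ctrl.get_state(); return np.array(s['position']),Ro.from_euler('xyz',s['tcp_rot'],degrees=True).as_matrix(),s
def to(x,y,z):
    p,R,s=tool(); return (R.T@(np.array([x,y,z])-p)*100).round(2)
np.set_printoptions(precision=4,suppress=True)
E
python3 - <<'E'
from h import *
p,R,s=tool();print(p);print(R)
piv=np.array([.637,-.075]);noz=np.array([.4814,.0140])
d=noz-piv;a=np.arctan2(-d[1],-d[0]);print('a',a,np.hypot(*d))
c=piv+.135*d/np.hypot(*d); n=np.array([-np.sin(a),np.cos(a)]);print('contact',c,'n',n,'start',c+n*.045)
print(to(*(c+n*.045),p[2]))
E
```

```text
[0.2072 0.4823 0.3022]
[[-0.0006 -0.9188  0.3947]
 [-0.0009  0.3947  0.9188]
 [-1.      0.0002 -0.001 ]]
a -0.5195612816735414 0.17925501387687878
contact [ 0.5198 -0.008 ] n [0.4965 0.868 ] start [0.5422 0.0311]
[  0.02 -48.59 -28.23]
```

Emit:
drive_tool:
  moves:
    - [[0,-4.9,-2.8],0]
    - [[0,-4.9,-2.8],0]
    - [[0,-4.9,-2.8],0]
    - [[0,-4.9,-2.8],0]
    - [[0,-4.9,-2.8],0]
  gripper: 0
  grip_force: 10

```text
t: 0.72
position: [0.3797, 0.2525, 0.3009]
tcp_rot: [152.5, 89.8, -140.3]
contact_force: [0.2, 1.3, 0.2]
opening: 0.0406
```

Emit:
drive_tool:
  moves:
    - [[0,-4.9,-2.8],0]
    - [[0,-4.9,-2.8],0]
    - [[0,-4.9,-2.8],0]
    - [[0,0,0],0]

```text
t: 1.23
position: [0.4863, 0.1102, 0.2998]
tcp_rot: [138.7, 89.7, -154.4]
contact_force: [-0.9, -0.5, -1.0]
opening: 0.001
```

```bash
python3 - <<'E'
from h import *
p,R,s=tool();print(p,s['t'],s['opening'],s['contact_force'],R[:,2]);print(to(.5422,.0311,.23))
E
```

```text
[0.4863 0.1102 0.2998] 1.225 0.0009526373939352688 [-0.9074 -0.4521 -1.0079] [ 0.3927  0.9197 -0.0034]
[ 6.97 -8.27 -5.06]
```

Emit:
drive_tool:
  moves:
    - [[0,-4.4,-2.7],0]
    - [[0,-4.4,-2.7],0]
    - [[0,0,0],-0.15]
    - [[0,0,0],0]

```text
t: 1.72
position: [0.5462, 0.0266, 0.2988]
tcp_rot: [106.9, 89.6, -177.3]
contact_force: [0.4, -0.3, -0.2]
opening: 0.0005
```

```bash
python3 - <<'E'
from h import *
p,R,s=tool();print(p,s['t'],R[:,2],R[:,1]);print(to(.5422,.0311,.23))
E
```

```text
[0.5462 0.0266 0.2988] 1.725 [ 0.246   0.9693 -0.002 ] [-0.9693  0.246   0.0065]
[6.88 0.45 0.35]
```

Emit:
drive_tool:
  moves:
    - [[3.5,0,0.2],0]
    - [[2.8,0,0.1],0]
    - [[0.6,0,0],0]
    - [[0,0,0],0]

```text
t: 2.22
position: [0.5454, 0.0331, 0.2295]
tcp_rot: [107.3, 89.7, -177.3]
contact_force: [-0.3, -0.5, 0.6]
opening: 0.0009
```

```bash
python3 - <<'E'
from h import *
cap('top','top1'); 
p,R,s=tool();print(p,s['t'],R[:,2],R[:,1],s['contact_force']);
piv=np.array([.637,-.075])
# end position: a=0, r~.13, tool-z half 17.5, rot
zt=R[:2,2];yt=R[:2,1]
for a in np.arange(-.52,.01,.13):
    n=np.array([-np.sin(a),np.cos(a)]);h=17.5e-3*abs(zt@n)+9e-3*abs(yt@n)+9e-3
    print(a,piv+.13*np.array([-np.cos(a),-np.sin(a)])+n*h)
E
```

```text
[0.5455 0.0331 0.2298] 2.275 [ 0.2521  0.9677 -0.0014] [-0.9677  0.2521  0.0043] [0.0762 0.531  0.4756]
-0.52 [0.5382 0.0141]
-0.39 [ 0.5272 -0.0001]
-0.26 [ 0.5182 -0.0159]
-0.13 [ 0.5117 -0.0309]
0.0 [ 0.507  -0.0468]
```

View pics/top1.png

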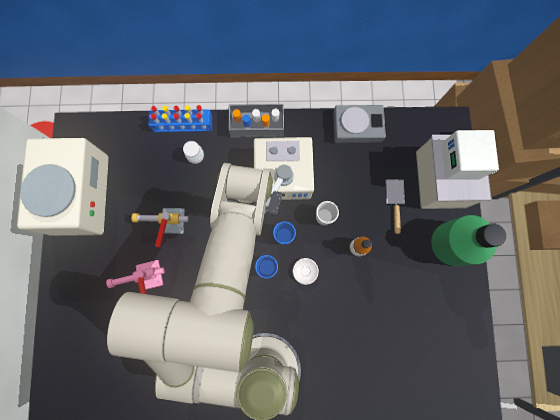

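The top view shows the gripper beside the swing arm (275,200), with the bar clear on the finger's right. I'll start the gentle push.

Emit:
drive_tool:
  moves:
    - [[0,0.1,-0.5],0]
    - [[0,0.1,-0.5],0]
    - [[0,0.1,-0.5],0]
    - [[0,0.1,-0.5],0]
    - [[0,0.1,-0.5],0]

```text
t: 2.9
position: [0.534, 0.0088, 0.2321]
tcp_rot: [124.6, 89.9, -160.0]
contact_force: [-0.9, 1.5, 0.1]
opening: 0.0007
```

Emit:
drive_tool:
  moves:
    - [[0,0.1,-0.5],0]
    - [[0,0.1,-0.5],0]
    - [[0,0.1,-0.5],0]
    - [[0,0.1,-0.5],0]
    - [[0,0.1,-0.5],0]

```text
t: 3.52
position: [0.5222, -0.0158, 0.2322]
tcp_rot: [143.6, 90.0, -141.1]
contact_force: [1.2, 0.9, -0.8]
opening: 0.0006
```

```bash
python3 - <<'E'
from h import *
cap('side','side2'); 
p,R,s=tool();print(p,s['t'],s['contact_force'],to(.507,-.0468,.23))
E
```

```text
[ 0.5221 -0.0162  0.2322] 3.575 [-0.2034 -0.6733 -0.2099] [ 0.22  0.68 -3.34]
```

View pics/side2.png

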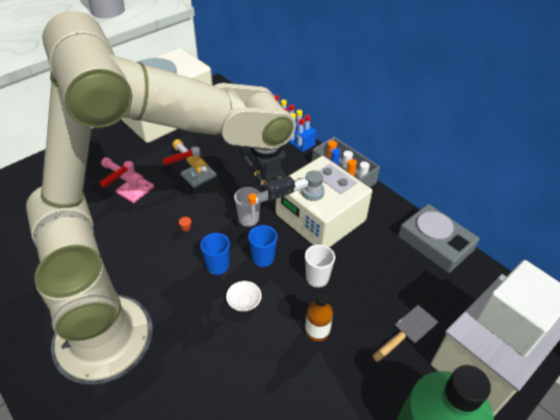

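The side view shows the cap now at (252,199), so the arm is turning. I'll locate it by casting a ray onto its height.

```bash
cat >> h.py <<'E'
def nozzle(c,lo=(225,170),hi=(290,240)):
    hsv=cv2.cvtColor(c['img'],cv2.COLOR_RGB2HSV).astype(int); m=((hsv[:,:,0]>4)&(hsv[:,:,0]<22)&(hsv[:,:,1]>170)&(hsv[:,:,2]>140)).astype(np.uint8)
    k=np.zeros_like(m);k[lo[1]:hi[1],lo[0]:hi[0]]=1; ys,xs=np.nonzero(m*k)
    px=(xs.mean(),ys.mean()); return px,len(xs),onplane(c,[px],.2)[0]
def ang(n,piv=(.637,-.075)): return np.arctan2(-(n[1]-piv[1]),-(n[0]-piv[0])),np.hypot(n[0]-piv[0],n[1]-piv[1])
E
python3 - <<'E'
from h import *
for f in('side0','side2'):
    c=dict(np.load(f+'.npz')); n=nozzle(c); print(f,n,ang(n[2]))
E
```

```text
side0 ((np.float64(246.71428571428572), np.float64(186.20634920634922)), 63, array([0.4819, 0.0142, 0.2   ])) (np.float64(-0.5218867798676512), np.float64(0.17895141663495467))
side2 ((np.float64(251.8), np.float64(198.31666666666666)), 60, array([ 0.4636, -0.029 ,  0.2   ])) (np.float64(-0.2593617866170884), np.float64(0.1793984917234076))
```

Emit:
drive_tool:
  moves:
    - [[0,0.2,-0.5],0]
    - [[0,0.2,-0.5],0]
    - [[0,0.1,-0.5],0]
    - [[0,0.1,-0.5],0]

```text
t: 4.08
position: [0.5106, -0.0351, 0.2323]
tcp_rot: [-171.8, 90.0, -96.4]
contact_force: [1.5, 1.9, 0.3]
opening: -0.0001
```

```bash
python3 - <<'E'
from h import *
c=cap('side','side3'); n=nozzle(c); print(n,ang(n[2]))
p,R,s=tool();print(p,s['t'],s['contact_force'],to(.507,-.0468,.23))
E
```

```text
((np.float64(257.8235294117647), np.float64(205.88235294117646)), 68, array([ 0.458 , -0.0596,  0.2   ])) (np.float64(-0.08578086231615933), np.float64(0.17961641131440223))
[ 0.5104 -0.0355  0.2323] 4.125 [ 0.345   0.4091 -0.1234] [ 0.23  0.04 -1.18]
```

Emit:
drive_tool:
  moves:
    - [[0,0.1,-0.4],0]
    - [[0,0.1,-0.4],0]
    - [[0,0,-0.35],0]
    - [[0,0,0],0]

```text
t: 4.62
position: [0.5051, -0.047, 0.2323]
tcp_rot: [150.9, 89.9, -133.8]
contact_force: [-0.3, 0.9, -0.3]
opening: 0.0003
```

```bash
python3 - <<'E'
from h import *
c=cap('side','side4'); n=nozzle(c); print(n,ang(n[2]))
p,R,s=tool();print(p,s['t'],s['contact_force'],R[:,2])
E
```

```text
((np.float64(261.8), np.float64(210.2)), 65, array([ 0.456 , -0.0776,  0.2   ])) (np.float64(0.014129043311413533), np.float64(0.1810565054829339))
[ 0.5051 -0.0469  0.2323] 4.675 [ 1.1039 -0.2943 -0.6869] [ 0.2535  0.9673 -0.0009]
```

Nozzle is about 4 mm from the beaker centre. I'll back off, lift, and check from both views.

Emit:
drive_tool:
  moves:
    - [[0,0,1.0],0]
    - [[0,0,2.0],0]
    - [[-3,0,1],0]
    - [[-4,0,2],0]
    - [[0,3.5,5],0]

```text
t: 5.3
position: [0.5003, 0.0715, 0.3036]
tcp_rot: [114.2, 89.8, -170.7]
contact_force: [0.1, 1.4, -1.1]
opening: 0.0004
```

Emit:
drive_tool:
  moves:
    - [[0,2,5.5],0]
    - [[0,2,5.5],0]
    - [[0,1,5.5],0]
    - [[0,0,5.5],0]
    - [[0,0,0],0]

```text
t: 5.92
position: [0.505, 0.31, 0.304]
tcp_rot: [131.1, 89.9, -153.5]
contact_force: [0.5, -0.4, 0.6]
opening: 0.0006
```

```bash
python3 - <<'E'
from h import *
c=cap('side','side5'); n=nozzle(c); print(n,ang(n[2]))
T=cap('top','top5')
p,R,s=tool();print(p,s['t'],s['contact_force'],R[:,2])
W=world(T);Z=W[:,:,2]
n=nozzle(T,(260,210),(310,250));print(n)
cv2.imwrite('pics/crop5.png',cv2.resize(T['img'][140:300,100:350],None,fx=3,fy=3,interpolation=2)[:,:,::-1])
E
```

```text
((np.float64(261.9594594594595), np.float64(209.74324324324326)), 74, array([ 0.4573, -0.0766,  0.2   ])) (np.float64(0.009024823348258462), np.float64(0.17973273412753246))
[0.5051 0.3072 0.3046] 6.025 [-0.3045 -0.4594 -0.2936] [ 0.2553  0.9669 -0.0015]
((np.float64(284.97222222222223), np.float64(227.91666666666666)), 36, array([ 0.4575, -0.0749,  0.2   ]))
```

View pics/crop5.png

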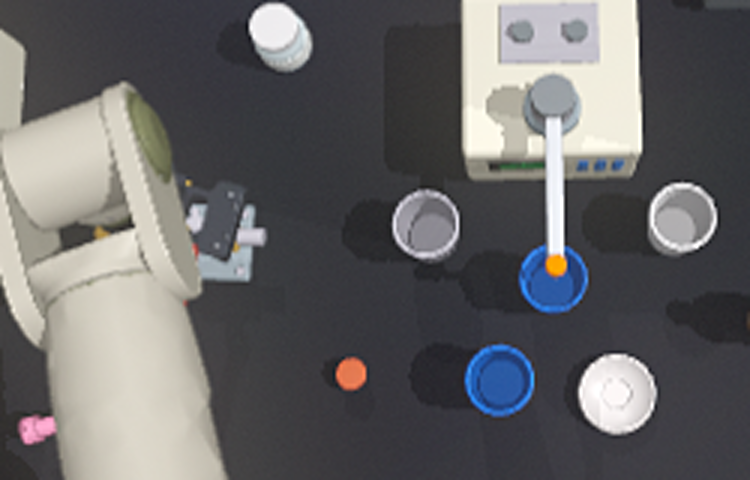

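The top crop shows the orange cap (556,264) above the blue beaker (553,278), the shift being parallax, and the other beakers unmoved. Both views put the nozzle within about 3 mm of the beaker centre. Now the tap: I'll check the lever in the side view and plan waypoints.

```bash
cat > tapplan.py <<'E'
from h import *
P=np.array([.5180,.3232]); yawpipe=86.7
def wp(deg,r,gap,R,push=0):
    t=np.radians(deg);u=np.array([np.cos(t),np.sin(t)]);n=np.array([-np.sin(t),np.cos(t)])
    h=.0175*abs(R[:2,2]@n)+.009*abs(R[:2,1]@n)+.008+gap
    return P+r*u+n*h
def red(c,lo,hi):
    hsv=cv2.cvtColor(c['img'],cv2.COLOR_RGB2HSV).astype(int);m=((hsv[:,:,0]<5)|(hsv[:,:,0]>175))&(hsv[:,:,1]>180)&(hsv[:,:,2]>80)
    k=np.zeros_like(m);k[lo[1]:hi[1],lo[0]:hi[0]]=1;ys,xs=np.nonzero(m&k);return np.c_[xs,ys]
E
python3 - <<'E'
from tapplan import *
c=dict(np.load('side0.npz'));px=red(c,(158,140),(215,175));X=onplane(c,px,.108)[:,:2]
print(len(px),cv2.minAreaRect(X.astype(np.float32)),cv2.fitLine(X.astype(np.float32),2,0,.01,.01).ravel(),X.min(0),X.max(0))
p,R,s=tool()
w=wp(167.3,.085,.022,R);print(w,to(*w,.304),s['q'])
E
```

```text
199 ((0.4600869417190552, 0.333619624376297), (0.03697744384407997, 0.09361674636602402), 75.87838745117188) [ 0.9811 -0.1937  0.4559  0.3335] [0.4112 0.3125] [0.5085 0.3571]
[0.4246 0.2952] [ 0.07  7.49 -3.21] [ 19.9708  26.3672  73.4332  -0.0391  80.2939 -55.2334]
```

Emit:
drive_tool:
  moves:
    - [[0,4,-1.8],0]
    - [[0,4,-1.7],0]
    - [[0,0,0],0]

```text
t: 6.4
position: [0.4164, 0.2902, 0.3045]
tcp_rot: [159.6, 89.8, -125.4]
contact_force: [0.7, 0.2, 1.2]
opening: 0.0006
```

```bash
python3 - <<'E'
from tapplan import *
p,R,s=tool()
w=wp(167.3,.085,.022,R);print(p,w,to(*w,.152),s['t'])
c=cap('side','side6');c=cap('top','top6')
E
```

```text
[0.4164 0.2902 0.3045] [0.4246 0.2952] [15.25 -0.67  0.74] 6.4
```

View pics/side6.png

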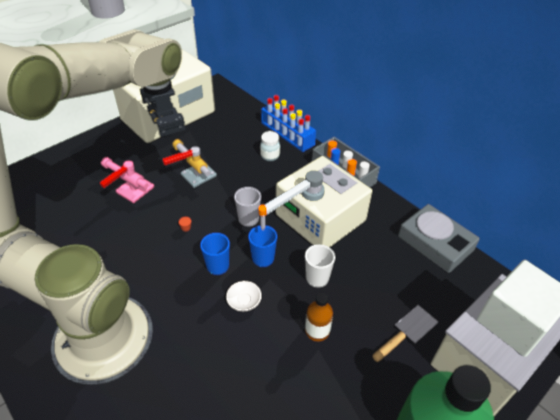

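The side view shows the nozzle hanging into the mouth of the blue beaker (263,225). The closed gripper (165,120) is above and before the lever (178,157). I'll descend.

Emit:
drive_tool:
  moves:
    - [[0,-0.7,0.4],0]
    - [[5,0,0],0]
    - [[5,0,0],0]
    - [[4.3,0,0],0]
    - [[0.9,0,0],0]

```text
t: 7.12
position: [0.4336, 0.2917, 0.1486]
tcp_rot: [-79.7, 89.7, -5.1]
contact_force: [0.1, -0.6, 0.3]
opening: 0.0006
```

```bash
python3 - <<'E'
from tapplan import *
p,R,s=tool()
w=wp(167.3,.085,.022,R);print(p,w,to(*w,.152),s['t'],s['contact_force'])
c=cap('side','side7')
cv2.imwrite('pics/crop7.png',cv2.resize(c['img'][80:220,80:240],None,fx=4,fy=4,interpolation=2)[:,:,::-1])
q=w
for d in range(167,80,-6):
    v=wp(d,.085,0,R);print(d,v,(R.T@np.array([*(v-q),0])*100).round(2));q=v
E
```

```text
[0.4336 0.2917 0.1486] [0.4245 0.2952] [-0.34  0.96  0.1 ] 7.125 [ 0.0942 -0.5786  0.2561]
167 [0.4294 0.3171] [0.   0.12 2.25]
161 [0.4292 0.3263] [-0.    0.26  0.87]
155 [0.4297 0.3349] [-0.    0.18  0.84]
149 [0.4311 0.3436] [0.   0.09 0.88]
143 [0.4335 0.3523] [ 0.   -0.    0.91]
137 [0.437  0.3609] [ 0.   -0.1   0.92]
131 [0.4414 0.3693] [ 0.   -0.21  0.92]
125 [0.447  0.3772] [ 0.   -0.32  0.91]
119 [0.4535 0.3846] [ 0.   -0.43  0.89]
113 [0.4609 0.3913] [ 0.   -0.54  0.84]
107 [0.4693 0.3972] [ 0.   -0.65  0.79]
101 [0.4784 0.4021] [ 0.   -0.75  0.71]
95 [0.4882 0.4059] [ 0.   -0.84  0.63]
89 [0.4984 0.4086] [ 0.   -0.92  0.53]
83 [0.5091 0.4099] [ 0.   -0.99  0.41]
```

View pics/crop7.png

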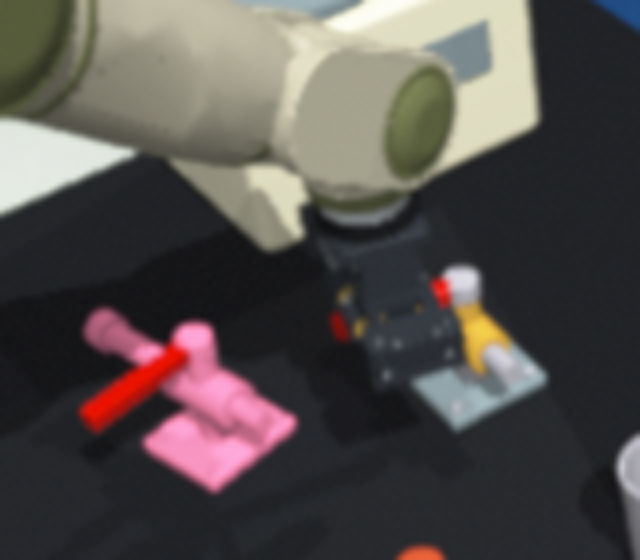

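The crop shows the fingertips on the near (robot -y) side of the red lever, whose visible ends are at (338,325) and (442,290). I'll start pushing in small rows.

Emit:
drive_tool:
  moves:
    - [[-0.3,0.6,0.6],0]
    - [[0,0.2,0.8],0]
    - [[0,0.1,0.6],0]
    - [[0,0.1,0.6],0]
    - [[0,0.1,0.6],0]

```text
t: 7.8
position: [0.4339, 0.3286, 0.157]
tcp_rot: [-63.4, 89.2, 11.3]
contact_force: [0.5, -1.4, -0.2]
opening: 0.0006
```

```bash
cat > nx.py <<'E'
from tapplan import *
p,R,s=tool()
# nearest lever angle for which contact
ds=np.arange(170,70,-.5);k=np.array([np.linalg.norm(wp(d,.085,0,R)-p[:2]) for d in ds]);d0=ds[k.argmin()]
print(p,s['t'],s['contact_force'],'deg',d0,k.min(),'opened',np.radians(176.7-d0))
for d in d0-np.arange(5,41,5): print(d,to(*wp(d,.085,0,R),.151))
E
python3 nx.py
```

```text
[0.4339 0.3286 0.157 ] 7.8 [ 0.5136 -1.35   -0.2162] deg 159.5 0.00471922181629411 opened 0.3001966313430245
154.5 [0.6  0.6  0.56]
149.5 [0.6  0.67 1.3 ]
144.5 [0.6  0.68 2.05]
139.5 [0.61 0.63 2.81]
134.5 [0.61 0.5  3.58]
129.5 [0.62 0.29 4.35]
124.5 [0.63 0.01 5.11]
119.5 [ 0.64 -0.35  5.85]
```

Emit:
drive_tool:
  moves:
    - [[0.4,0.2,0.6],0]
    - [[0.3,0.2,0.7],0]
    - [[0.1,0.1,0.7],0]
    - [[0.1,0.1,0.7],0]
    - [[0.1,0,0.7],0]

```text
t: 8.43
position: [0.4374, 0.3652, 0.1463]
tcp_rot: [-65.6, 89.3, 9.0]
contact_force: [-1.0, -1.2, 0.3]
opening: 0.0008
```

```bash
python3 nx.py
```

```text
[0.4374 0.3652 0.1463] 8.425 [-1.0123 -1.2271  0.2821] deg 134.5 0.0015373818108623892 opened 0.7365289443416069
129.5 [-0.46 -0.36  0.74]
124.5 [-0.45 -0.64  1.49]
119.5 [-0.44 -1.    2.23]
114.5 [-0.44 -1.44  2.94]
109.5 [-0.43 -1.95  3.61]
104.5 [-0.42 -2.53  4.24]
99.5 [-0.41 -3.19  4.81]
94.5 [-0.39 -3.9   5.32]
```

Emit:
drive_tool:
  moves:
    - [[-0.2,-0.3,0.7],0]
    - [[-0.1,-0.3,0.7],0]
    - [[-0.1,-0.4,0.7],0]
    - [[0,-0.4,0.7],0]
    - [[0,-0.5,0.7],0]

```text
t: 9.05
position: [0.4664, 0.396, 0.1506]
tcp_rot: [-66.5, 89.4, 8.1]
contact_force: [-1.3, -0.9, 0.3]
opening: 0.0003
```

```bash
python3 nx.py
```

```text
[0.4664 0.396  0.1506] 9.05 [-1.3425 -0.9281  0.2693] deg 109.0 0.0006448869627778928 opened 1.1815879036001609
104.0 [-0.03 -0.61  0.56]
99.0 [-0.02 -1.27  1.13]
94.0 [-0.01 -1.99  1.63]
89.0 [ 0.   -2.76  2.06]
84.0 [ 0.01 -3.58  2.42]
79.0 [ 0.02 -4.43  2.69]
74.0 [ 0.03 -5.28  2.87]
69.0 [ 0.04 -5.88  2.99]
```

Emit:
drive_tool:
  moves:
    - [[0,-0.6,0.5],0]
    - [[0,-0.6,0.5],0]
    - [[0,-0.6,0.4],0]
    - [[0,-0.3,0.2],0]

```text
t: 9.55
position: [0.4929, 0.4067, 0.1508]
tcp_rot: [-65.2, 89.4, 9.4]
contact_force: [-0.1, -0.4, 0.0]
opening: 0.0005
```

```bash
python3 nx.py; python3 - <<'E'
from h import *
c=cap('side','side8')
cv2.imwrite('pics/crop8.png',cv2.resize(c['img'][80:220,80:240],None,fx=4,fy=4,interpolation=2)[:,:,::-1])
E
```

```text
[0.4929 0.4067 0.1508] 9.55 [-0.1181 -0.3609  0.0072] deg 92.5 0.0007022452607699115 opened 1.4695672301792253
87.5 [-0.01 -0.73  0.44]
82.5 [ 0.   -1.56  0.77]
77.5 [ 0.01 -2.42  1.01]
72.5 [ 0.02 -3.19  1.17]
67.5 [ 0.03 -3.79  1.29]
62.5 [ 0.03 -4.42  1.36]
57.5 [ 0.04 -5.06  1.38]
52.5 [ 0.05 -5.71  1.35]
```

View pics/crop8.png

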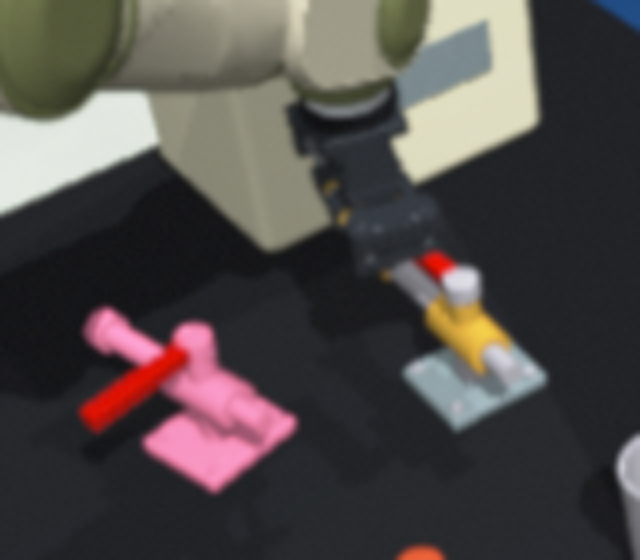

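The crop shows the lever (440,265) nearly in line with the pipe, at an estimated 1.47 rad. I'll nudge it in tiny rows to the stop and watch the force.

Emit:
drive_tool:
  moves:
    - [[0,-0.25,0.1],0]
    - [[0,-0.2,0.1],0]

```text
t: 9.85
position: [0.498, 0.4075, 0.1509]
tcp_rot: [-64.8, 89.4, 9.8]
contact_force: [-1.4, -0.8, 0.2]
opening: 0.0004
```

Emit:
drive_tool:
  moves:
    - [[0,-0.2,0.1],0]
    - [[0,0,0],0]

```text
t: 10.1
position: [0.5001, 0.4079, 0.1508]
tcp_rot: [-66.3, 89.4, 8.4]
contact_force: [-2.8, -1.1, 0.6]
opening: 0.0005
```

```bash
python3 nx.py|head -1
```

```text
[0.5001 0.4079 0.1508] 10.1 [-2.7887 -1.1214  0.5525] deg 88.0 0.0010176498803782475 opened 1.5481070465189701
```

Force is just starting to rise, and a bit more should confirm the stop.

Emit:
drive_tool:
  moves:
    - [[0,-0.2,0],0]
    - [[0,0,0],0]

```text
t: 10.35
position: [0.5003, 0.4079, 0.1508]
tcp_rot: [-61.5, 89.7, 13.2]
contact_force: [-2.7, -2.3, 0.8]
opening: 0.0005
```

The tool no longer advances, so the lever is on its stop. I'll back off, lift and look.

Emit:
drive_tool:
  moves:
    - [[0,0.8,-0.1],0]
    - [[0,2,0],0]
    - [[-3,1.5,0],0]
    - [[-5,0,0],0]
    - [[-5,0,0],0]

```text
t: 10.98
position: [0.4549, 0.4184, 0.2809]
tcp_rot: [-71.4, 89.7, 3.3]
contact_force: [0.6, -0.3, 0.2]
opening: 0.0004
```

Emit:
drive_tool:
  moves:
    - [[0,5,0],0]
    - [[0,5,1],0]
    - [[0,5,2],0]
    - [[0,4,2],0]
    - [[0,0,0],0]

```text
t: 11.6
position: [0.2801, 0.5203, 0.2856]
tcp_rot: [-42.1, 88.8, 32.6]
contact_force: [0.1, -0.6, -0.4]
opening: 0.0006
```

```bash
python3 - <<'E'
from tapplan import *
S=cap('side','side9');T=cap('top','top9')
n=nozzle(S);print('nozzle side',n);n=nozzle(T,(260,210),(310,250));print('nozzle top',n)
for nm,c,lo,hi in(('side',S,(160,110),(215,160)),('top',T,(125,195),(190,230))):
    px=red(c,lo,hi)
    if len(px)>10:
        X=onplane(c,px,.11)[:,:2]; print(nm,len(px),cv2.minAreaRect(X.astype(np.float32)),cv2.fitLine(X.astype(np.float32),2,0,.01,.01).ravel())
W=world(T);Z=W[:,:,2];yy,xx=np.mgrid[:420,:560]
for nme,(u,v) in dict(blue=(284,232),steel=(242,215),white=(327,212)).items():
    r=(abs(Z-.095)<.01)&(np.hypot(xx-u,yy-v)<17);c,rad=cv2.minEnclosingCircle(W[r][:,:2].astype(np.float32));print(nme,c,rad)
print(ctrl.get_state()['contact_force'])
cv2.imwrite('pics/crop9.png',cv2.resize(S['img'][90:300,90:350],None,fx=2.8,fy=2.8,interpolation=2)[:,:,::-1])
E
```

```text
nozzle side ((np.float64(261.958904109589), np.float64(209.67123287671234)), 73, array([ 0.4574, -0.0764,  0.2   ]))
nozzle top ((np.float64(284.97222222222223), np.float64(227.91666666666666)), 36, array([ 0.4575, -0.0749,  0.2   ]))
side 115 ((0.5211537480354309, 0.38578447699546814), (0.08806681632995605, 0.02049347013235092), 86.21454620361328) [0.0675 0.9977 0.5207 0.3838]
top 126 ((0.5197276473045349, 0.3807099461555481), (0.08462837338447571, 0.013554638251662254), 89.18425750732422) [0.0305 0.9995 0.5195 0.3818]
blue (0.45936328172683716, -0.0741976648569107) 0.0374130941927433
steel (0.522454559803009, 0.06843302398920059) 0.03789864480495453
white (0.5268560647964478, -0.22152027487754822) 0.03793475776910782
[ 0.6496 -0.7696 -0.1266]
```

View pics/crop9.png

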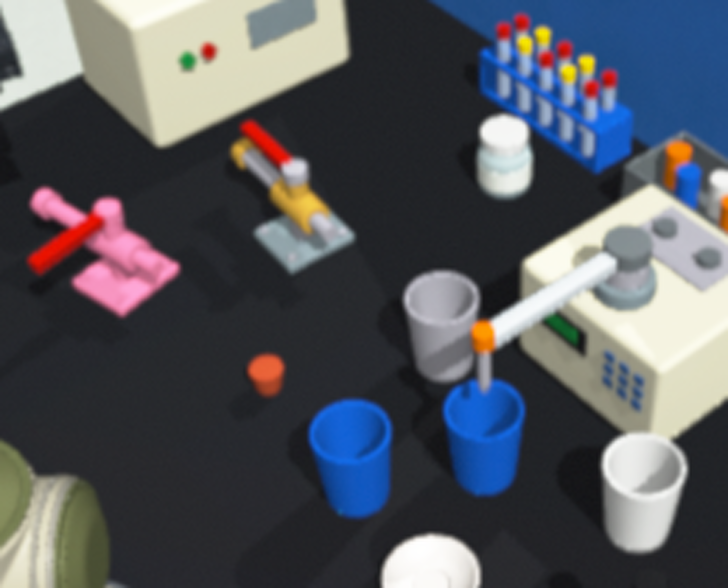

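View pics/top9.png

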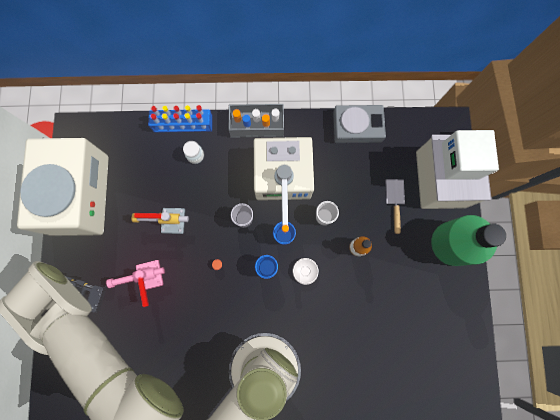

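The crop shows the lever (265,142) in line with the pipe and the nozzle (484,370) in the mouth of the far blue beaker. The top view shows everything else where it started and the gripper clear, so I'm handing in.

```bash
python3 -c "
from bench import ctrl
print(ctrl.close_job())"
```

```text
the job is handed in; nothing more can be done
None
```

I pushed the swing arm round with the closed fingertips until the nozzle hung over the far blue beaker. I then pushed the red lever of the brass tap to its open stop, lifted the gripper clear and handed the job in. No verdict is reported.

Last checks before hand-in:
- **Nozzle:** it measured (0.457, -0.075 to -0.076) from the two views, against a blue beaker centre of (0.459, -0.074). That is about 2–3 mm off, with 18 mm allowed.
- **Tap lever:** it lies at 86–88° by line fit and the pipe at about 87°, so it is within about 0.03 rad of in line. The tool stopped advancing at the stop.
- **Beakers and other items:** each beaker's rim centre was within 1 mm of its starting position. I checked the other loose items by eye only, and they looked unmoved.
- **Force and time:** the highest tool force I read was about 4 N, sampled at the end of each move. The job took about 11.7 s of the 61 s allowed.

The two views disagreed slightly: 1.5 mm on the nozzle's y, and about 2° on the lever direction. Tool height also wandered by up to 6 mm during the lever push, and I corrected it as I went.

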